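# Pack and wedge the overhanging valve line

## Robot

A 6-joint arm with a two-finger parallel gripper is mounted at the origin on the work surface. World frame = base frame: x ahead of the robot, y to its left, z up, the work surface at z = 0. Lengths are in mm, angles in degrees, forces in N, time in s.
With the tool pointing down it reaches from about 300 to 850 mm from the base axis. Payload 4.2 kg.
Tool frame: the origin (TCP) lies midway between the tips of the shut fingers; the grasp point (between the pads) lies 19 mm behind it; z points along the fingers, y is the line along which they close (so a half turn about z gives the same grasp; the last joint's range is limited). The gripper opens to 91 mm and grips with 3 to 60 N. Pads are 32 mm wide; open, the fingers measure 118 mm over their backs; the gripper's body (76 mm by 178 mm) begins 60 mm behind the grasp point.
Start: joints at [-74.943, 18.312, 89.639, -0, 72.044, -1.146], TCP at [160.455, -552.179, 176.176] pointing down, gripper open.
Joint ranges: [-177.97, 177.97], [-48.28, 115.42], [12.27, 149.76], [-77.06, 257.06], [2.81, 150.46], [-146.56, 146.56]. Speed limits (degrees/s): [147.25, 147.25, 180, 180, 180, 180].

## Interface

Orientations are given as [roll, pitch, yaw] about the fixed x, y, z axes, in that order (R = Rz(yaw) Ry(pitch) Rx(roll)).
In Python, from workcell import env gives the robot as it stands.
- The arm moves only by the shell command python3 drive.py 'ROWS' [OPENING] [FORCE]. ROWS is a JSON list of rows, 1 to 8 of them, each an object with the fields dx, dy, dz (the shift in mm), ax, ay, az (a rotation vector in degrees); a field left out counts as zero; each row shifts and turns the commanded pose from where the row before left it, along the tool's axes as they then stand; what a row does not reach is not made up. A row lasts 1/10 s, in which the tool goes at most 50 mm and 8.59 degrees, less where a joint would pass 70% of its speed; a pose out of reach is approached as far as the arm can. OPENING is the finger opening in mm, set as the command begins (- or left out keeps the last). The fingers move at their own pace and stop on an object; FORCE is the grip in N (left out, the last holds). Time passes only in rows, so rows that do not move let the fingers close. It prints the time, the measured TCP pose, the force, the opening and the grip force at its end. Input that does not fit is refused with a message, and nothing moves.
- env.state(): the state, without advancing time (a new reading comes with each control period).
- env.grab_frame(name): name is "side" or "top"; returns the picture (420x560x3 uint8, blue, green, red); there is no depth.
- env.camera_model(name): a dict with "fx", "fy", "cx", "cy" (pixels), "T" (4x4, takes a point from camera to world coordinates). Camera axes: x right, y up, looking along -z (the intrinsics and any distortion apply to the point x, -y, -z); pixel columns grow to the right and rows downward; lengths in mm; the calibration is good to about 2 mm. A picture is of the moment at which its call begins. camera_model takes no time and is no camera call.
- env.job_done(): hands the job in; it is judged then, once.
The state is a dict: "time_s": time; "qpos": joint angles; "qvel": joint speeds; "effort": joint torques, N m; "ee_pos": TCP position; "ee_rot": TCP orientation; "force": force on the tool from outside, world axes, zero at the start; "torque": the same for the moment, N m; "gripper_width": finger opening in mm; "gripper_force": force on a finger pad.
Only numpy, scipy, OpenCV 4.12 (cv2) and the standard library are available. Lean on these libraries where they do the work, as an engineer would, in place of code of your own. Each camera call takes 0.05 s, during which the arm holds its last target. There are 200 camera calls.

## Task

Finish packing up under the pipe shoe: one flat packer lies on the seat already; add packers squarely on top of it, one at a time, each slid in under the shoe up against the seat's back edge and let go, until the gap left is one that the taper wedge can take up. Then slide the wedge, thin end first, straight in between the pack and the middle of the shoe and push it by feel until it is tight, gently, so that the pipe is not jacked up by more than a few millimetres. Finish while still gripping the wedge and holding it tight there for the fitter to bolt up, with spare packers left well away from the support and the other things on the bench left alone.

Things in the scene. Friction and masses are not known exactly. Their poses are not given: they have to be found in the camera images.
- pump: fixed gear pump with motor and strainer, on the left of the bench. Origin on the bench top (z = 0) straight below the middle of the pipe shoe; x points away from the robot across the pipe, y along the pipe to the pump (pump body at y = 320 mm), z up. Place varies, yaw up to 0.2 rad.
- line: steel delivery pipe, 48 mm diameter, axis 146 mm above the bench, from the pump towards the pump's -y, with the shoe underneath and, 130 mm past it, a gate valve (96 mm flanges, handwheel top at 265 mm). Origin on the pipe axis at the pump flange, 250 mm from the shoe; axes as the pump's. Springy: starts to rise at about 1 N of lift at the shoe, then 1 mm per 8 N.
- shoe (a point): middle of the underside of the pipe shoe, a level steel foot 60 mm (x, across the pipe) by 70 mm (y) by 8 mm thick on a 26 mm web under the pipe; underside 90 mm above the bench. Axes as the pump's. Its near edge is 30 mm towards the robot (-x).
- seat: fixed steel seat on a timber block below the shoe. Origin on its top face, within 6 mm of straight below the shoe's middle; the gap up to the shoe varies, 25 to 37 mm. x points away from the robot. Top face: x = -60 to +38 mm, 76 mm wide (y); at +38 mm an upturned back edge rises 30 mm. Timber block: x = -47 to +39 mm, 90 mm wide. Two bolt heads at y = +-30 mm.
- wedge: loose steel taper wedge, 130 mm long (x), 40 mm wide (y, parallel sides), 0.44 to 0.66 kg. Origin mid underside. Thin end at x = +65 mm, 3 mm thick; the top rises 1 in 5 to 23 mm at x = -35 mm; the heel (x = -65 to -35 mm) is 23 mm thick, level on top. Lies flat, thin end away from the robot (yaw within 0.15 rad). Sole and slope are greased (friction about 0.25), the heel is dry.
- packer_a: loose flat steel packer, 130 mm long (x) by 40 mm wide (y) by 8 mm thick, 0.26 to 0.38 kg; origin at the middle of its underside. The first of the pack: it lies on the seat already, under the shoe, lengthwise along the seat's x, its far end 2 to 8 mm from the back edge, its near end sticking out over the seat's front edge by about 36 mm.
- packer_b: loose flat steel packer, 130 mm long (x) by 40 mm wide (y) by 8 mm thick, 0.26 to 0.38 kg; origin at the middle of its underside. Like packer_a, lying flat on the bench, long side pointing away from the robot (yaw within 0.15 rad). These three and the wedge share four places on the right front part of the bench, in any order.
- packer_c: loose flat steel packer, 130 mm long (x) by 40 mm wide (y) by 8 mm thick, 0.26 to 0.38 kg; origin at the middle of its underside. Like packer_a, lying flat on the bench, long side pointing away from the robot (yaw within 0.15 rad). These three and the wedge share four places on the right front part of the bench, in any order.
- packer_d: loose flat steel packer, 130 mm long (x) by 40 mm wide (y) by 8 mm thick, 0.26 to 0.38 kg; origin at the middle of its underside. Like packer_a, lying flat on the bench, long side pointing away from the robot (yaw within 0.15 rad). These three and the wedge share four places on the right front part of the bench, in any order.
- hammer: 280 mm hammer, a bystander; origin under its middle
- spanner: 240 mm steel spanner lying flat, a bystander; origin under its middle
- ubolt: U-bolt of 10 mm bar lying flat, about 100 by 64 mm, a bystander; origin between its legs
- flange: loose pipe flange, 110 mm across, 14 mm high, a bystander; origin under its centre
- oil_can: conical oil can, 84 mm across, 170 mm high, a bystander; origin under its centre
- tin: round tin, 80 mm across, 90 mm high, a bystander; origin under its centre
- nut_tray: tray of nuts, 160 by 110 by 35 mm, a bystander; origin under its centre

How it is judged:
By the outcome, as a careful person would: the job done as asked, in the order asked, and still so for the second after the job is handed in, while the arm keeps its last pose, push and grip.
It also fails if it takes over 72 s, if anything falls off the work surface, if the arm or the gripper's body presses on something with over 40 N, if the wrist force passes 120 N, or if a joint passes its speed limit or range.

## Working session

There is one attempt and no reset: what is moved stays moved. The work goes in short steps, Python scripts to look and compute and a shell command to move; the robot and the scene stay as the last step left them, time stands still between calls to the robot, and variables do not carry over. Pictures are saved under pics/ and viewed, at most 11 in all, crops included, and the job is handed in when it is done.

```bash
ls; mkdir -p pics
python3 - <<'E'
from workcell import env
import cv2
for n in("top","side"):
    cv2.imwrite(f"pics/{n}0.png",env.grab_frame(n)); m=env.camera_model(n); print(n,{k:(v.round(3).tolist() if hasattr(v,'round') and hasattr(v,'tolist') else v) for k,v in m.items()})
print(env.state())
E
```

```text
drive.py
pics
workcell.py
top {'fx': 524.7146460373922, 'fy': 524.7146460373922, 'cx': 273.4294361187673, 'cy': 211.25992350579278, 'T': [[0.025, 0.987, -0.16, 294.792], [-1.0, 0.025, -0.002, -44.086], [0.002, 0.16, 0.987, 1529.085], [0.0, 0.0, 0.0, 1.0]]}
side {'fx': 534.5275005977226, 'fy': 534.5275005977226, 'cx': 279.2287740298066, 'cy': 223.546562255755, 'T': [[0.263, 0.644, -0.718, -671.531], [-0.965, 0.182, -0.19, -363.559], [0.008, 0.743, 0.669, 1229.152], [0.0, 0.0, 0.0, 1.0]]}
{'time_s': 0.1, 'qpos': array([-7.49430251e+01,  1.83468815e+01,  8.96980370e+01, -2.59060703e-04,
        7.20437632e+01, -1.14525655e+00]), 'qvel': array([-0.075157  ,  0.00953193, -0.15658602, -0.01359871,  0.01755093,
       -0.01450476]), 'effort': array([ 4.36373284e-04, -4.13333666e+01, -2.32509416e+01,  7.29403622e-02,
        4.21998894e-02, -6.89039234e-05]), 'ee_pos': array([ 160.31724361, -551.67891202,  175.42473501]), 'ee_rot': array([-1.79911331e+02, -1.52622697e-03,  1.62023103e+01]), 'force': array([-0.13275954, -0.09017651, -0.06850904]), 'torque': array([-0.0300428 , -0.0265423 ,  0.01772957]), 'gripper_force': 0.0, 'gripper_width': 91.10303477005729}
```

View pics/top0.png

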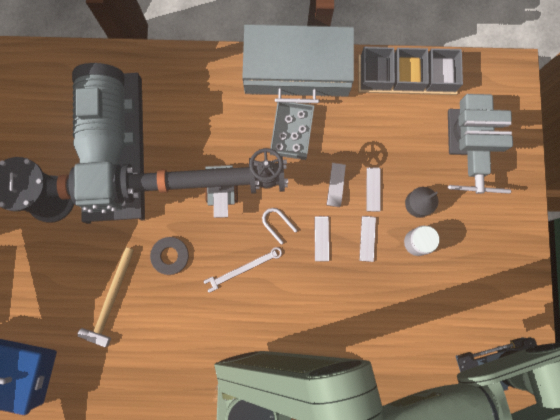

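View pics/side0.png

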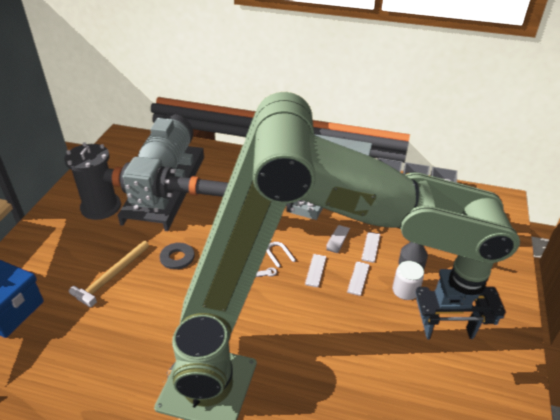

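```bash
cat > h.py <<'E'
from workcell import env
import cv2, numpy as np
from scipy.spatial.transform import Rotation as R
def ray(n,u,v,z):
    m=env.camera_model(n);T=np.array(m["T"])
    d=T[:3,:3]@np.array([(u-m["cx"])/m["fx"],-(v-m["cy"])/m["fy"],-1.]);o=T[:3,3]
    return o+d*(z-o[2])/d[2]
def pix(n,p):
    m=env.camera_model(n);T=np.array(m["T"]);c=T[:3,:3].T@(np.array(p)-T[:3,3])
    return m["cx"]+m["fx"]*c[0]/-c[2], m["cy"]+m["fy"]*c[1]/c[2]
def delta(pos,rpy,cmd=None):
    "tool-axes shift and rotvec from the current pose to the target"
    s=env.state();A=R.from_euler('xyz',s['ee_rot'],degrees=True);B=R.from_euler('xyz',rpy,degrees=True)
    print('shift',A.inv().apply(np.array(pos)-s['ee_pos']).round(1),'rot',(A.inv()*B).as_rotvec(degrees=True).round(2),'force',s['force'].round(1))
E
python3 - <<'E'
from h import *
print(env.camera_model("top").keys())
f=env.grab_frame("top"); g=cv2.cvtColor(f,cv2.COLOR_BGR2HSV)
m=((g[...,1]<60)&(g[...,2]>130)).astype(np.uint8)
n,l,st,c=cv2.connectedComponentsWithStats(m)
for i in range(1,n):
    if 150<st[i,4]<1500 and 195<c[i,0]<400 and 150<c[i,1]<280:
        p=np.argwhere(l==i)[:,::-1].astype(np.float32)
        w=np.array([ray("top",u,v,8)[:2] for u,v in p],np.float32)
        r=cv2.minAreaRect(w); print(c[i].round(1),st[i,4],np.round(r[0],1),np.round(r[1],1),round(r[2],1))
k=cv2.resize(f[145:275,200:395],None,fx=4.1,fy=4.1,interpolation=cv2.INTER_CUBIC);cv2.imwrite("pics/c1.png",k)
E
```

```text
dict_keys(['fx', 'fy', 'cx', 'cy', 'T'])
[335.7 186.6] 493 [ 625.6 -224.1] [ 42. 126.] 82.3
[373.4 188.7] 615 [ 618.  -333.2] [ 41.5 130.9] 89.6
[218.5 203. ] 431 [564.4 126.4] [87.1 59.1] 2.2
[276.3 222.7] 273 [505.5 -52.1] [104.6  64.3] 42.1
[321.5 238.1] 628 [ 467.1 -182.5] [129.3  38.1] 0.7Traceback (most recent call last):
  File "<stdin>", line 9, in <module>
  File "h.py", line 5, in ray
    m=env.camera_model(n);T=np.array(m["T"])
ValueError: time passes only in moves, steps and waits
```

```bash
sed -i 's/^def ray/M={n:env.camera_model(n) for n in("top","side")}\ndef ray/; s/m=env.camera_model(n)/m=M[n]/' h.py
python3 - <<'E'
from h import *
f=env.grab_frame("top"); g=cv2.cvtColor(f,cv2.COLOR_BGR2HSV)
m=((g[...,1]<60)&(g[...,2]>130)).astype(np.uint8)
n,l,st,c=cv2.connectedComponentsWithStats(m)
for i in range(1,n):
    if 150<st[i,4]<1500 and 195<c[i,0]<400 and 150<c[i,1]<280:
        p=np.argwhere(l==i)[:,::-1]
        w=np.array([ray("top",u,v,8)[:2] for u,v in p])
        r=cv2.minAreaRect(w.astype(np.float32)); q=w.mean(0); e=np.linalg.svd(w-q,full_matrices=0)[2][0]
        print(c[i].round(1),st[i,4],np.round(r[0],1),np.round(r[1],1),round(r[2],1),q.round(1),'pca',round(np.degrees(np.arctan(e[1]/e[0])),1))
k=cv2.resize(f[145:275,200:395],None,fx=4.1,fy=4.1,interpolation=cv2.INTER_CUBIC);cv2.imwrite("pics/c1.png",k)
E
```

```text
[335.7 186.5] 496 [ 625.8 -224.1] [ 42.  126.5] 82.3 [ 621.  -222.9] pca -10.1
[373.4 188.7] 613 [ 618.  -333.2] [ 41.5 130.9] 89.6 [ 617.2 -334.5] pca -0.4
[218.5 203. ] 432 [564.4 126.4] [87.1 59.1] 2.2 [562.7 121.9] pca 25.1
[276.3 222.6] 271 [505.5 -52.1] [104.6  64.3] 42.1 [508.6 -49.6] pca 41.8
[321.5 238.1] 628 [ 467.1 -182.5] [129.3  38.1] 0.7 [ 466.6 -182.4] pca 0.5
[367.3 238.4] 636 [ 469.3 -316. ] [ 41.4 131.4] 87.1 [ 469.1 -316. ] pca -3.2
[241.6 268.9] 556 [374.9  42.7] [ 37.3 238.7] 28.0 [371.3  46.8] pca -62.7
```

View pics/c1.png

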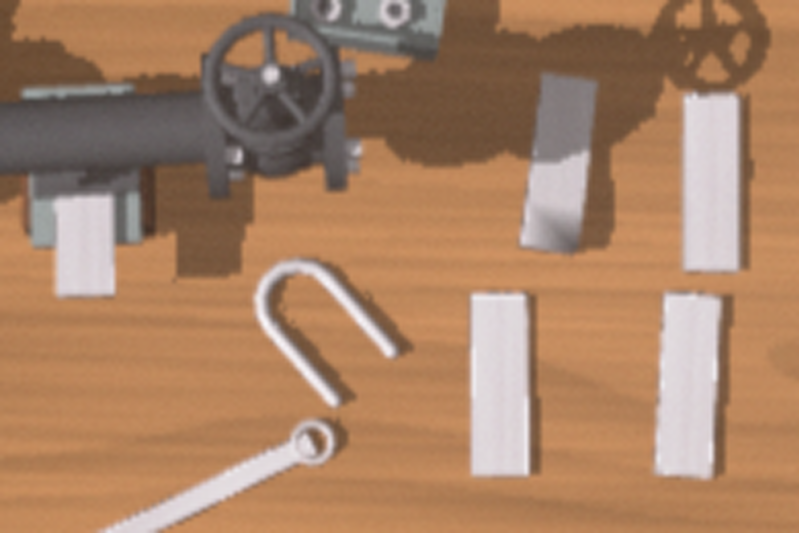

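Run:
```python
from h import *
f=env.grab_frame("top"); k=f[180:222,200:242].min(axis=2).astype(int)
for v in range(190,220,3): print(v,k[v-180,4:38].tolist())
def ln(pts,z):
    w=np.array([ray("top",200+(x+.5)/4.1-.5,145+(y+.5)/4.1-.5,z) for x,y in pts]);print(z,w.round(1).tolist())
ln([(55.5,195),(55.5,297),(114,195),(114.5,297)],67)
ln([(32,246),(143,243)],59)
ln([(22,88),(134,85)],89)
ln([(0,103),(200,92),(0,178),(200,160)],146)
```

```text
190 [56, 65, 80, 129, 113, 97, 94, 95, 95, 98, 97, 94, 93, 94, 93, 84, 76, 80, 87, 94, 96, 94, 95, 96, 96, 94, 95, 95, 93, 84, 54, 46, 39, 45]
193 [83, 75, 75, 112, 130, 122, 125, 127, 132, 153, 179, 180, 180, 181, 202, 201, 199, 201, 206, 205, 201, 201, 197, 159, 108, 96, 110, 149, 153, 145, 74, 50, 45, 46]
196 [83, 76, 73, 119, 158, 158, 157, 159, 163, 192, 211, 213, 214, 212, 212, 209, 208, 205, 208, 210, 208, 208, 203, 165, 107, 101, 113, 155, 157, 150, 83, 50, 48, 44]
199 [91, 79, 73, 116, 156, 159, 159, 158, 159, 163, 207, 213, 213, 211, 209, 208, 207, 207, 209, 210, 207, 208, 205, 167, 107, 96, 110, 148, 152, 146, 84, 47, 42, 43]
202 [91, 91, 83, 117, 157, 159, 158, 158, 157, 163, 206, 212, 210, 209, 210, 209, 207, 208, 211, 210, 206, 206, 203, 172, 107, 96, 110, 149, 154, 148, 106, 60, 57, 60]
205 [96, 95, 94, 100, 107, 110, 109, 101, 107, 151, 205, 212, 211, 210, 210, 209, 204, 207, 210, 210, 208, 204, 204, 177, 105, 93, 93, 93, 95, 92, 92, 93, 95, 93]
208 [91, 91, 93, 94, 94, 93, 93, 91, 101, 151, 206, 212, 212, 211, 213, 207, 207, 207, 212, 211, 208, 206, 203, 178, 108, 92, 92, 92, 94, 93, 93, 91, 88, 90]
211 [92, 95, 93, 95, 93, 94, 94, 94, 104, 149, 206, 211, 211, 212, 213, 210, 206, 210, 211, 209, 207, 206, 210, 204, 116, 94, 93, 92, 91, 93, 92, 90, 93, 92]
214 [91, 90, 90, 91, 90, 91, 87, 89, 101, 148, 206, 210, 210, 212, 213, 211, 208, 208, 211, 212, 209, 208, 210, 208, 112, 86, 88, 91, 87, 87, 90, 86, 85, 90]
217 [90, 88, 88, 87, 87, 90, 86, 89, 89, 106, 139, 140, 124, 120, 118, 119, 125, 124, 124, 120, 117, 105, 99, 99, 90, 91, 89, 90, 90, 88, 90, 91, 88, 91]
67 [[583.0, 131.8, 67.0], [511.6, 128.7, 67.0], [584.0, 91.3, 67.0], [512.6, 88.2, 67.0]]
59 [[548.1, 147.5, 59.0], [552.2, 70.6, 59.0]]
89 [[653.0, 155.5, 89.0], [657.1, 78.6, 89.0]]
146 [[628.3, 161.6, 146.0], [639.1, 30.0, 146.0], [577.8, 159.2, 146.0], [593.2, 28.5, 146.0]]
```

```bash
python3 - <<'E'
from h import *
print('shoe', ray("top",220.3,190,98).round(1), ray("top",220,191.7,98).round(1), 'pack', ray("top",220.3,196,67).round(1))
delta([417.5,-182.8,60],[180,-10,0.5])
E
python3 drive.py '[{"dx":38, "dy":-31, "dz":5}, {"dx":38, "dy":-31, "dz":5}, {"dx":38, "dy":-31, "dz":5}, {"dx":38, "dy":-31, "dz":5}, {"dx":38, "dy":-31, "dz":5}, {"dx":38, "dy":-31, "dz":5}, {"dx":38, "dy":-31, "dz":5}, {"dx":38, "dy":-31, "dz":5}]' 70; python3 drive.py '[{"ax":-0.5, "ay":3.3, "az":5.2}, {"ax":-0.5, "ay":3.3, "az":5.2}, {"ax":-0.5, "ay":3.3, "az":5.2}, {}]'; python3 -c "
from h import *
delta([417.5,-182.8,50],[180,-10,0.5])"
```

```text
time_s: 1.05
ee_pos: [384.0, -227.5, 136.2]
ee_rot: [180.0, -0.0, 16.2]
force: [0.7, -1.1, -0.2]
gripper_width: 69.7
gripper_force: 0.0
time_s: 1.45
ee_pos: [381.4, -228.3, 135.8]
ee_rot: [179.9, -9.9, 0.5]
force: [0.7, -0.5, -0.5]
gripper_width: 70.0
gripper_force: 0.0
shift [ 21.2 -45.3  90.7] rot [0.09 0.08 0.04] force [ 0.7 -0.5 -0.5]
```

```bash
python3 drive.py '[{"dx":7, "dy":-15, "dz":30}, {"dx":7, "dy":-15, "dz":30}, {"dx":7, "dy":-15, "dz":31}, {"dx":-4, "dz":20}, {"dx":-2, "dz":12}, {}, {}]'; python3 -c "
from h import *
delta([417.5,-182.8,4.2],[180,-10,0.5])"
```

```text
time_s: 2.15
ee_pos: [419.5, -184.5, 17.7]
ee_rot: [179.8, -10.0, 0.6]
force: [-0.3, -0.6, 0.0]
gripper_width: 69.8
gripper_force: 0.0
shift [-4.3 -1.7 13. ] rot [0.14 0.02 0.13] force [-0.3 -0.6  0. ]
```

```bash
python3 drive.py '[{"dx":-2, "dy":-1, "dz":6.5}, {"dx":-2, "dy":-0.7, "dz":6.5}, {}]'; python3 drive.py '[{}, {}, {}, {}, {}, {}]' 20 60; python3 -c "
from h import *
delta([417.5,-182.8,4.2],[180,-10,0.5])"
```

```text
time_s: 2.45
ee_pos: [416.3, -182.1, 3.4]
ee_rot: [179.9, -9.9, 0.6]
force: [0.5, 1.1, -0.1]
gripper_width: 70.0
gripper_force: 0.0
time_s: 3.05
ee_pos: [417.2, -182.5, 4.1]
ee_rot: [179.9, -10.0, 0.6]
force: [0.2, 0.3, 0.2]
gripper_width: 24.8
gripper_force: 0.0
shift [ 0.3  0.3 -0.1] rot [0.13 0.01 0.08] force [0.2 0.3 0.2]
```

Run:
```python
from h import *
a=env.grab_frame("side");b=env.grab_frame("top");print(pix("side",(450,-182,8)),pix("top",(450,-182,8)))
k=np.hstack([cv2.resize(a[210:340,250:383],(399,390)),cv2.resize(b[190:320,255:388],(399,390))]);cv2.imwrite("pics/g1.png",k);print(env.state()['gripper_width'])
```

```text
(np.float64(314.57676980938794), np.float64(272.60708961727875)) (np.float64(321.2940312680438), np.float64(243.69237904650288))
20.66210044787023
```

View pics/g1.png

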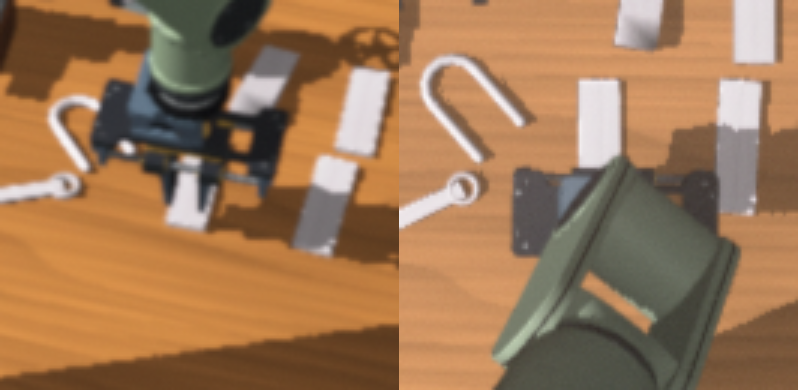

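```bash
python3 drive.py '[{}, {}, {}, {}, {}, {}]' 52; python3 drive.py '[{"dx":-0.4, "dz":2}, {"dx":-0.4, "dz":2}, {}]'; python3 drive.py '[{"dx":-0.4, "dz":2}, {}]'
```

```text
time_s: 3.75
ee_pos: [417.2, -182.5, 4.0]
ee_rot: [179.9, -10.0, 0.6]
force: [0.8, -0.3, -0.2]
gripper_width: 52.0
gripper_force: 0.0
time_s: 4.05
ee_pos: [416.8, -182.4, -0.4]
ee_rot: [179.9, -9.9, 0.6]
force: [-1.0, -1.1, -0.3]
gripper_width: 52.1
gripper_force: 0.0
time_s: 4.25
ee_pos: [416.8, -182.4, -2.4]
ee_rot: [179.9, -10.0, 0.6]
force: [-0.1, -0.7, -0.5]
gripper_width: 51.8
gripper_force: 0.0
```

```bash
python3 drive.py '[{"dx":-0.3, "dz":1.5}, {"dx":-0.3, "dz":1.5}, {}]'; python3 drive.py '[{"dx":-0.3, "dz":1.5}, {}]';  python3 drive.py '[{"dx":-0.3, "dz":1.5}, {}]'
```

```text
time_s: 4.55
ee_pos: [416.7, -182.4, -5.4]
ee_rot: [179.9, -10.0, 0.6]
force: [-0.2, -0.2, -0.8]
gripper_width: 52.0
gripper_force: 0.0
time_s: 4.75
ee_pos: [416.8, -182.5, -6.9]
ee_rot: [179.9, -10.0, 0.6]
force: [0.4, 0.2, 0.1]
gripper_width: 52.2
gripper_force: 0.0
time_s: 4.95
ee_pos: [416.7, -182.5, -8.4]
ee_rot: [179.9, -10.0, 0.6]
force: [-0.4, 0.0, 0.2]
gripper_width: 52.1
gripper_force: 0.0
```

```bash
python3 drive.py '[{}, {}, {}]' 30 60; python3 drive.py '[{}, {}, {}]'
```

```text
time_s: 5.25
ee_pos: [416.9, -182.6, -8.2]
ee_rot: [179.9, -10.0, 0.6]
force: [0.0, 0.0, 0.4]
gripper_width: 31.6
gripper_force: 0.0
time_s: 5.55
ee_pos: [416.9, -182.5, -8.2]
ee_rot: [179.9, -10.0, 0.6]
force: [-0.4, 0.1, -0.1]
gripper_width: 29.8
gripper_force: 0.0
```

Run:
```python
from h import *
a=env.grab_frame("side")
for p in [(402,-182,8),(402,-202,8),(532,-182,8),(417,-182,-8),(417,-182,10),(417,-167,0),(417,-197,0)]: print(p,np.round(pix("side",p),1))
cv2.imwrite("pics/g2.png",cv2.resize(a[225:305,265:372],(800,598),interpolation=cv2.INTER_CUBIC))
```

```text
(402, -182, 8) [311.2 283.8]
(402, -202, 8) [317.6 285.2]
(532, -182, 8) [320.1 254.5]
(417, -182, -8) [312.  283.8]
(417, -182, 10) [312.3 279.8]
(417, -167, 0) [307.4 281. ]
(417, -197, 0) [316.9 283. ]
```

View pics/g2.png

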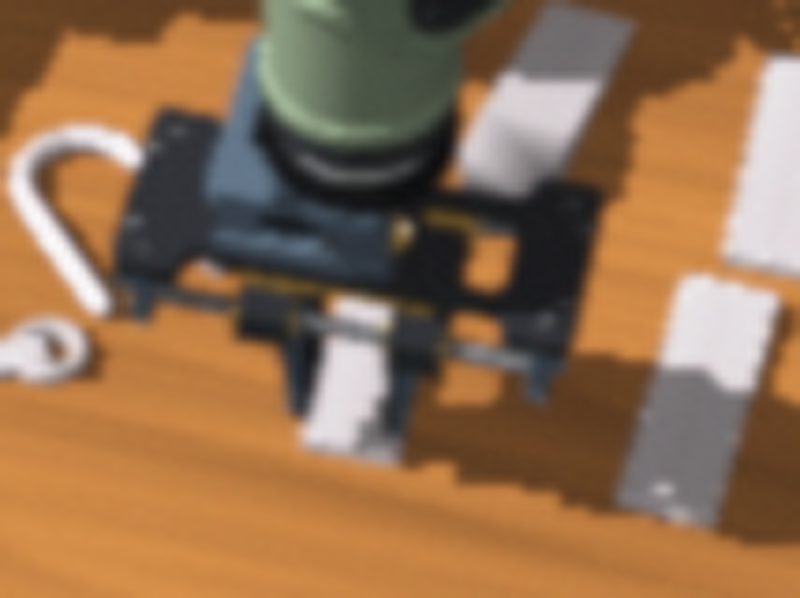

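```bash
python3 drive.py '[{}, {}, {}]' 52; python3 drive.py '[{"dx":-0.4, "dz":2}, {"dx":-0.4, "dz":2}, {}]';  python3 drive.py '[{"dx":-0.3, "dz":1.5}, {}]'
```

```text
time_s: 5.9
ee_pos: [416.9, -182.6, -8.2]
ee_rot: [179.9, -10.0, 0.6]
force: [0.2, -0.0, 0.8]
gripper_width: 50.4
gripper_force: 0.0
time_s: 6.2
ee_pos: [416.5, -182.4, -12.7]
ee_rot: [179.9, -9.9, 0.6]
force: [-0.2, 0.5, 0.4]
gripper_width: 51.8
gripper_force: 0.0
time_s: 6.4
ee_pos: [416.6, -182.5, -14.0]
ee_rot: [179.9, -10.0, 0.6]
force: [-0.5, 0.1, -0.3]
gripper_width: 51.8
gripper_force: 0.0
```

```bash
python3 drive.py '[{"dx":-0.3, "dz":1}, {}]';  python3 drive.py '[{"dx":-0.3, "dz":1}, {}]'
```

```text
time_s: 6.6
ee_pos: [416.5, -182.5, -15.0]
ee_rot: [179.9, -10.0, 0.6]
force: [0.0, -0.7, -0.6]
gripper_width: 52.0
gripper_force: 0.0
time_s: 6.8
ee_pos: [416.4, -182.5, -16.0]
ee_rot: [179.9, -10.0, 0.6]
force: [0.4, 0.1, -0.2]
gripper_width: 52.2
gripper_force: 0.0
```

```bash
python3 drive.py '[{"dx":-0.3, "dz":1.2}, {}]';  python3 drive.py '[{"dx":-0.3, "dz":1.2}, {}]' | grep -E 'pos|force'
```

```text
time_s: 7.0
ee_pos: [416.3, -182.5, -17.3]
ee_rot: [179.9, -10.0, 0.6]
force: [-0.1, 0.8, -0.0]
gripper_width: 52.1
gripper_force: 0.0
ee_pos: [416.2, -182.5, -18.5]
force: [-0.6, 0.0, 0.1]
gripper_force: 0.0
```

```bash
python3 drive.py '[{"dx":-0.3, "dz":1.2}, {}]' | grep -E 'pos|force';  python3 drive.py '[{"dx":-0.3, "dz":1.2}, {}]' | grep -E 'pos|force'
```

```text
ee_pos: [416.1, -182.5, -19.8]
force: [-0.0, -0.4, -0.5]
gripper_force: 0.0
ee_pos: [416.0, -182.5, -21.0]
force: [0.0, 0.4, 0.1]
gripper_force: 0.0
```

```bash
python3 drive.py '[{}, {}, {}, {}]' 30 20
python3 - <<'E'
from h import *
a=env.grab_frame("side")
for p in [(402,-198,z) for z in(-20,-10,0,8,16)]: print(p,(np.round(pix("side",p),1)-[265,225])*7.475)
cv2.imwrite("pics/g3.png",cv2.resize(a[225:305,265:372],(800,598),interpolation=cv2.INTER_CUBIC))
E
```

```text
time_s: 8.0
ee_pos: [416.1, -182.6, -20.8]
ee_rot: [179.9, -10.0, 0.6]
force: [-0.1, -0.1, 0.3]
gripper_width: 30.4
gripper_force: 0.0
(402, -198, -20) [379.73 493.35]
(402, -198, -10) [381.225 476.905]
(402, -198, 0) [382.72   461.2075]
(402, -198, 8) [383.4675 447.7525]
(402, -198, 16) [384.9625 434.2975]
```

View pics/g3.png

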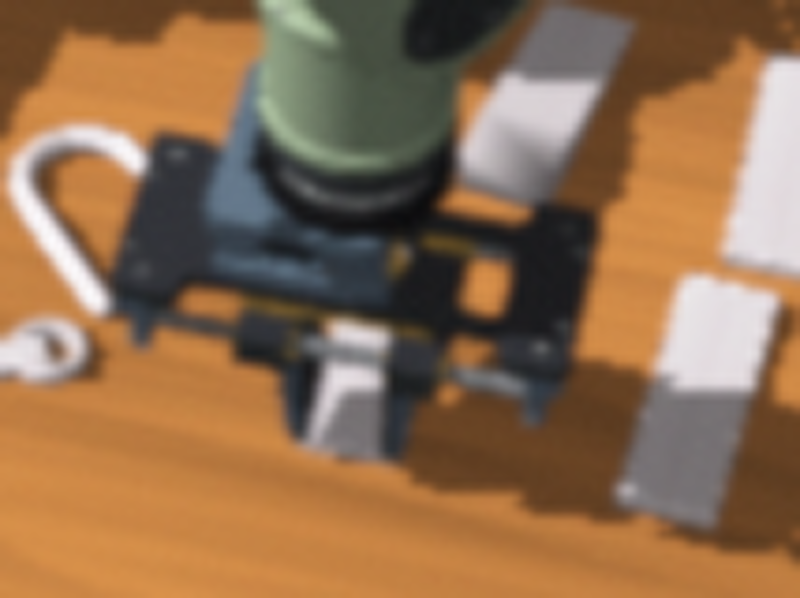

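```bash
for i in 1; do python3 drive.py '[{"dx":-0.3, "dz":1.5}, {}]' | grep -E 'pos|force:'; python3 drive.py '[{"dx":-0.3, "dz":1.5}, {}]' | grep -E 'pos|force:'; done
python3 - <<'E'
from h import *
for d in (0,19,79,100):
  p=np.array([416,-182.6,-20.8])+d*np.array([-.174,0,.985]); print(d,(np.array(pix("side",p))-[265,225])*7.475)
  for y in(-89,89): print((np.array(pix("side",p+[0,y,0]))-[265,225])*7.475)
E
```

```text
ee_pos: [416.0, -182.5, -22.6]
force: [0.4, -0.8, 0.6]
gripper_force: 0.0
ee_pos: [415.9, -182.5, -24.1]
force: [-0.2, 0.4, -0.3]
gripper_force: 0.0
0 [350.60892364 462.00583403]
[562.93998006 506.49885009]
[142.58174456 418.41467606]
19 [351.09399128 437.56552087]
[565.38247895 482.21249903]
[141.18817921 393.8316726 ]
79 [352.68545632 357.37896475]
[573.39933748 402.49895623]
[136.61781612 313.20879279]
100 [353.26495021 328.18095061]
[576.31971501 373.46094355]
[134.95431442 283.86401322]
```

Run:
```python
from h import *
A=R.from_euler('xyz',[180,0,16.2],degrees=True).as_matrix()
for d in (0,19,40,79):
  for y in(-45,-59,45,59,89): print(d,y,np.round(pix("side",np.array([160.3,-551.7,175.4])+A@[0,y,-d]),1))
a=cv2.imread("pics/side0.png")[250:350,400:520];cv2.imwrite("pics/g4.png",cv2.resize(a,(720,600),interpolation=cv2.INTER_CUBIC))
```

```text
0 -45 [425.5 342.5]
0 -59 [419.6 342.6]
0 45 [463.3 342.2]
0 59 [469.1 342.1]
0 89 [481.7 342. ]
19 -45 [427.  337.7]
19 -59 [421.1 337.8]
19 45 [465.2 337.4]
19 59 [471.1 337.3]
19 89 [483.8 337.2]
40 -45 [428.8 332.3]
40 -59 [422.8 332.3]
40 45 [467.4 331.9]
40 59 [473.4 331.9]
40 89 [486.2 331.8]
79 -45 [432.2 321.8]
79 -59 [426.  321.9]
79 45 [471.6 321.5]
79 59 [477.7 321.5]
79 89 [490.8 321.4]
```

View pics/g4.png

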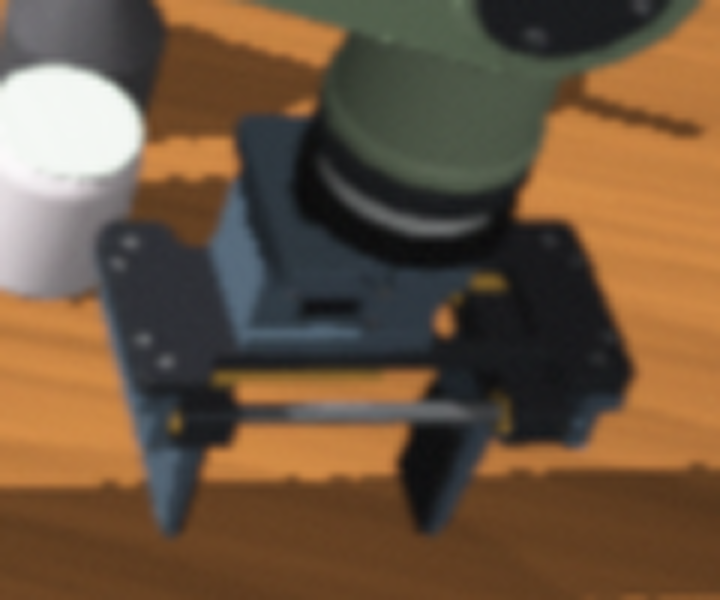

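```bash
python3 drive.py '[{"dx":-0.3, "dz":1.5}, {}]' | grep -E 'pos|force:'; python3 drive.py '[{"dx":-0.3, "dz":1.5}, {}]' | grep -E 'pos|force:'
```

```text
ee_pos: [415.9, -182.5, -25.6]
force: [-0.2, 0.5, 0.1]
gripper_force: 0.0
ee_pos: [415.9, -182.5, -27.1]
force: [-0.1, 0.3, 0.3]
gripper_force: 0.0
```

```bash
python3 drive.py '[{"dx":-0.3, "dz":1.5}, {}]' | grep -E 'pos|force:'; python3 drive.py '[{"dx":-0.3, "dz":1.5}, {}]' | grep -E 'pos|force:'
```

```text
ee_pos: [416.2, -182.7, -28.0]
force: [-1.8, 0.5, 7.1]
gripper_force: 3.7
ee_pos: [416.3, -182.7, -28.4]
force: [-6.7, 1.6, 22.5]
gripper_force: 11.6
```

```bash
python3 drive.py '[{"dx":1, "dz":-5}, {"dx":4}, {"dx":4}, {}]' 54 20; python3 drive.py '[{"dx":-0.5, "dz":4}, {"dx":-0.5, "dz":3}, {"dx":-0.3, "dz":1.5}, {}]'; python3 drive.py '[{"dx":-0.2, "dz":1.2}, {}]'
```

```text
time_s: 9.65
ee_pos: [424.8, -182.7, -23.6]
ee_rot: [179.8, -10.0, 0.6]
force: [0.5, 0.6, -0.6]
gripper_width: 53.7
gripper_force: 0.0
time_s: 10.05
ee_pos: [423.7, -182.3, -32.7]
ee_rot: [179.9, -9.9, 0.6]
force: [-0.4, -0.4, 1.0]
gripper_width: 53.8
gripper_force: 0.0
time_s: 10.25
ee_pos: [424.0, -182.5, -33.5]
ee_rot: [179.9, -10.0, 0.6]
force: [0.6, -1.1, 0.1]
gripper_width: 54.2
gripper_force: 0.0
```

Below the packer's top, with no contact, so the earlier touch was the packer. Now close.

```bash
python3 drive.py '[{}, {}, {}, {}]' 30 55
```

```text
time_s: 10.65
ee_pos: [424.2, -182.6, -33.3]
ee_rot: [179.8, -10.0, 0.6]
force: [-0.2, -0.9, 0.7]
gripper_width: 39.0
gripper_force: 55.0
```

```bash
python3 drive.py '[{"dx":2, "dz":-15}, {"dx":7, "dz":-40}, {"dx":8, "dz":-42}, {}]'; python3 drive.py '[{"dx":6, "dy":-40}, {"dx":7, "dy":-48, "dz":1}, {"dx":7, "dy":-48, "dz":1}, {"dx":7, "dy":-48, "dz":1}, {"dx":7, "dy":-48, "dz":1}, {"dx":6, "dy":-40, "dz":1}, {}]'; python3 -c "
from h import *
delta([465.3,105.1,55],[180,-10,3])"
```

```text
time_s: 11.05
ee_pos: [427.8, -184.3, 70.1]
ee_rot: [179.5, -10.5, 0.6]
force: [1.7, -0.7, -3.1]
gripper_width: 39.3
gripper_force: 55.0
time_s: 11.75
ee_pos: [461.4, 94.4, 65.3]
ee_rot: [179.9, -9.9, 1.0]
force: [0.1, -0.5, -3.1]
gripper_width: 39.0
gripper_force: 55.0
shift [  2.3 -10.6  10.9] rot [ 0.44  0.1  -2.02] force [ 0.1 -0.5 -3.1]
```

```bash
python3 drive.py '[{"dx":1, "dy":-5, "dz":1, "ax":0.2, "az":-1}, {"dx":1, "dy":-5.5, "dz":2, "ax":0.2, "az":-1}, {}, {}]'
python3 - <<'E'
from h import *
delta([465.3,105.1,55],[180,-10,3])
f=env.grab_frame("top");g=env.grab_frame("side")
k=np.hstack([cv2.resize(f[160:260,180:280],(400,400),interpolation=cv2.INTER_CUBIC),cv2.resize(g[160:260,190:290],(400,400),interpolation=cv2.INTER_CUBIC)])
cv2.imwrite("pics/p1.png",k)
E
```

```text
time_s: 12.15
ee_pos: [463.7, 99.6, 63.5]
ee_rot: [179.9, -9.9, 2.5]
force: [-0.6, -0.4, -3.0]
gripper_width: 39.3
gripper_force: 55.0
shift [ 0.4 -5.4  8.7] rot [ 0.2   0.08 -0.48] force [-0.6 -0.4 -3. ]
```

View pics/p1.png

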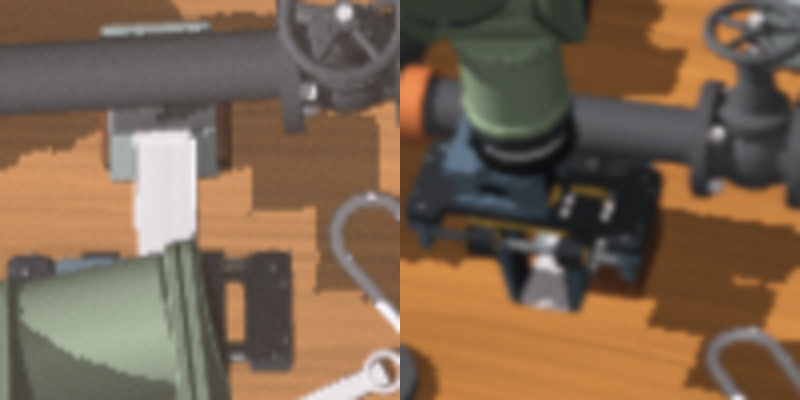

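Run:
```python
from h import *
f=env.grab_frame("top").min(axis=2).astype(float)
for v in range(197,218,4):
    r=f[v,205:236]; i=np.where(r>185)[0]
    print(v,205+i[0],205+i[-1],r[i[0]-2:i[0]+2],r[i[-1]-1:i[-1]+3], ray("top",205+i[0]-.5,v,105)[:2].round(1),ray("top",205+i[-1]+.5,v,105)[:2].round(1))
for u in (216,220,224): print(u,f[188:198,u], ray("top",u,192,105).round(1))
```

```text
197 214 228 [171. 183. 228. 227.] [224. 225. 127. 104.] [562.  125.7] [563.   84.3]
201 214 228 [166. 178. 226. 226.] [224. 226. 129. 104.] [550.7 125.2] [551.8  83.9]
205 214 228 [115. 165. 226. 228.] [225. 230. 124.  97.] [539.6 124.8] [540.6  83.5]
209 214 228 [108. 165. 226. 227.] [226. 230. 128.  98.] [528.4 124.3] [529.4  83. ]
213 214 228 [108. 160. 222. 225.] [225. 230. 118.  97.] [517.3 123.8] [518.3  82.6]
217 215 228 [111. 167. 222. 223.] [222. 217. 111.  92.] [506.2 120.6] [507.2  82.2]
216 [105. 105.  99. 102. 128. 193. 228. 235. 226. 225.] [576.2 119.4 105. ]
220 [ 77.  68.  83. 101. 144. 214. 226. 235. 225. 224.] [576.5 108.4 105. ]
224 [ 70.  79. 101. 108. 151. 204. 196. 221. 224. 224.] [576.8  97.3 105. ]
```

Run:
```python
from h import *
for z in(85,105,125,145): print(z,np.round(pix("side",(441.7,98.5,z)),1), ray("top",220.9,192.3,z).round(1))
print(pix("side",(402,-182,8)))
```

```text
85 [226.7 239.4] [579.6 108.   85. ]
105 [226.3 234.7] [575.7 105.8 105. ]
125 [225.9 229.9] [571.7 103.7 125. ]
145 [225.5 225.1] [567.8 101.6 145. ]
(np.float64(311.16864171812193), np.float64(283.8304037563763))
```

```bash
python3 drive.py '[{"dx":-2, "dy":-2.8, "az":-0.3}, {"dy":-2.8, "az":-0.3}, {"dx":-2, "dz":10}, {"dx":-2, "dz":10}, {}, {}]'
```

```text
time_s: 12.9
ee_pos: [460.8, 105.9, 42.3]
ee_rot: [179.8, -9.9, 3.2]
force: [0.1, -0.1, -2.9]
gripper_width: 38.8
gripper_force: 55.0
```

```bash
for k in 1; do python3 drive.py '[{"dx":-0.3, "dz":1.5}, {}]' | grep -E 'pos|force:'; python3 drive.py '[{"dx":-0.3, "dz":1.5}, {}]' | grep -E 'pos|force:'; done
```

```text
ee_pos: [461.4, 106.1, 41.6]
force: [0.3, -1.0, -1.8]
gripper_force: 55.0
ee_pos: [461.2, 106.0, 40.0]
force: [-0.2, -0.2, -2.8]
gripper_force: 55.0
```

```bash
python3 drive.py '[{"dx":-0.3, "dz":1.5}, {}]' | grep -E 'pos|force:'; python3 drive.py '[{"dx":-0.3, "dz":1.5}, {}]' | grep -E 'pos|force:'
```

```text
ee_pos: [461.0, 106.0, 38.4]
force: [0.3, 0.3, -3.5]
gripper_force: 55.0
ee_pos: [461.3, 106.0, 37.1]
force: [-0.1, -0.2, -0.5]
gripper_force: 55.0
```

```bash
python3 drive.py '[{"dx":0.5, "dz":-3.5}, {}]' | grep -E 'pos|force:'; python3 drive.py '[{"dx":9.8, "dz":1.7}, {"dx":9.8, "dz":1.7}, {"dx":9.8, "dz":1.7}, {"dx":9.8, "dz":1.7}, {}]' | grep -E 'pos|rot|force:'
```

```text
ee_pos: [461.3, 106.1, 40.9]
force: [0.4, 0.8, -3.0]
gripper_force: 55.0
ee_pos: [503.0, 108.5, 40.7]
ee_rot: [179.8, -10.1, 3.2]
force: [0.1, 0.1, -2.9]
gripper_force: 55.0
```

Now raise in small steps to feel the shoe.

```bash
python3 drive.py '[{"dx":0.5, "dz":-3}, {"dx":0.5, "dz":-3}, {}]' | grep -E 'pos|force:'; python3 drive.py '[{"dx":0.2, "dz":-1.2}, {}]' | grep -E 'pos|force:'; python3 drive.py '[{"dx":0.2, "dz":-1.2}, {}]' | grep -E 'pos|force:'
```

```text
ee_pos: [500.7, 108.3, 47.2]
force: [-0.1, 0.1, -3.2]
gripper_force: 55.0
ee_pos: [500.6, 108.3, 48.1]
force: [-0.4, -0.1, -2.4]
gripper_force: 55.0
ee_pos: [500.7, 108.3, 49.3]
force: [-0.1, -0.8, -3.0]
gripper_force: 55.0
```

```bash
python3 drive.py '[{"dx":0.2, "dz":-1.2}, {}]' | grep -E 'pos|force:'; python3 drive.py '[{"dx":0.2, "dz":-1.2}, {}]' | grep -E 'pos|force:'
```

```text
ee_pos: [500.5, 108.2, 50.2]
force: [0.6, -0.6, -4.2]
gripper_force: 55.0
ee_pos: [500.4, 108.2, 51.3]
force: [0.7, -0.7, -6.0]
gripper_force: 55.0
```

```bash
python3 drive.py '[{"dx":-1, "dz":5.5}, {"dx":-1, "dz":5.5}, {}]' | grep -E 'pos|force:'; python3 drive.py '[{"dx":9.8, "dz":1.7}, {"dx":9.8, "dz":1.7}, {"dx":9.8, "dz":1.7}, {}, {}]' | grep -E 'pos|rot|force:'; python3 drive.py '[{"dx":2, "dz":0.4}, {}]' | grep -E 'pos|force:'
```

```text
ee_pos: [499.8, 108.1, 39.4]
force: [0.3, -0.5, -3.1]
gripper_force: 55.0
ee_pos: [530.5, 109.8, 40.3]
ee_rot: [179.8, -9.9, 3.2]
force: [-0.2, -0.0, -3.0]
gripper_force: 55.0
ee_pos: [532.4, 110.0, 40.4]
force: [-0.3, -0.8, -2.0]
gripper_force: 55.0
```

```bash
python3 drive.py '[{"dy":1.4}, {"dx":2, "dz":0.4}, {}]' | grep -E 'pos|force:'; python3 drive.py '[{"dx":2, "dz":0.4}, {}]' | grep -E 'pos|force:'; python3 drive.py '[{"dx":2, "dz":0.4}, {}]' | grep -E 'pos|force:'
```

```text
ee_pos: [534.9, 108.7, 40.5]
force: [0.7, 0.6, -2.7]
gripper_force: 55.0
ee_pos: [537.0, 108.9, 40.4]
force: [1.2, 0.4, -3.6]
gripper_force: 55.0
ee_pos: [538.9, 109.0, 40.3]
force: [-0.6, 0.7, -3.4]
gripper_force: 55.0
```

```bash
python3 drive.py '[{"dx":2, "dz":0.4}, {}]' | grep -E 'pos|force:'; python3 drive.py '[{"dx":2, "dz":0.4}, {}]' | grep -E 'pos|force:'
```

```text
ee_pos: [541.0, 109.1, 40.2]
force: [0.5, -0.2, -2.3]
gripper_force: 55.0
ee_pos: [541.3, 108.9, 39.6]
force: [-3.1, -0.2, -2.3]
gripper_force: 55.0
```

```bash
python3 drive.py '[{"dx":-0.3, "dz":1.5}, {}]' | grep -E 'pos|force:'; python3 drive.py '[{"dx":-0.3, "dz":1.5}, {}]' | grep -E 'pos|force:'
```

```text
ee_pos: [541.3, 108.9, 38.1]
force: [-6.1, -0.2, -0.9]
gripper_force: 55.0
ee_pos: [541.3, 108.9, 37.0]
force: [-6.2, -1.6, 2.4]
gripper_force: 55.0
```

```bash
python3 drive.py '[{}, {}, {}]' 58 | grep -E 'pos|force:|width'; python3 drive.py '[{"dx":-20, "dz":-5}, {"dx":-40, "dz":-8}, {"dx":-40, "dz":-8}, {"dx":-30, "dz":-20}, {"dx":10, "dz":-40}, {}]' | grep -E 'pos|force:'
python3 - <<'E'
from h import *
F=env.grab_frame("top");f=F.min(axis=2).astype(float)
cv2.imwrite("pics/p2.png",cv2.resize(F[165:235,190:290],(800,560),interpolation=cv2.INTER_CUBIC))
for v in range(195,222,3): print(v,f[v,205:236].astype(int).tolist())
E
```

```text
ee_pos: [544.3, 109.4, 37.9]
force: [0.1, 0.3, -0.5]
gripper_width: 57.3
gripper_force: 0.0
ee_pos: [414.5, 103.2, 100.9]
force: [1.5, 0.2, 0.6]
gripper_force: 0.0
195 [81, 75, 125, 164, 164, 166, 165, 172, 207, 221, 221, 222, 221, 219, 219, 216, 220, 219, 218, 219, 217, 209, 140, 105, 102, 103, 106, 104, 100, 80, 53]
198 [79, 78, 125, 165, 169, 165, 166, 172, 206, 219, 221, 221, 221, 219, 218, 218, 218, 220, 220, 218, 216, 212, 162, 112, 104, 101, 101, 101, 100, 70, 54]
201 [92, 73, 116, 162, 166, 167, 166, 174, 204, 220, 221, 220, 217, 220, 217, 214, 218, 219, 220, 218, 217, 215, 176, 114, 103, 102, 100, 101, 98, 70, 47]
204 [100, 105, 129, 154, 157, 157, 155, 162, 199, 218, 220, 220, 219, 220, 217, 216, 218, 220, 219, 218, 217, 215, 182, 106, 86, 87, 90, 89, 90, 88, 96]
207 [99, 97, 97, 98, 98, 97, 97, 105, 150, 213, 220, 220, 222, 220, 218, 218, 219, 220, 220, 217, 218, 219, 210, 119, 97, 98, 98, 96, 100, 98, 97]
210 [97, 99, 97, 98, 95, 98, 99, 106, 154, 215, 220, 221, 223, 221, 219, 219, 219, 219, 220, 217, 217, 220, 220, 122, 96, 94, 96, 97, 94, 97, 96]
213 [92, 92, 93, 95, 94, 95, 95, 108, 157, 216, 218, 221, 222, 222, 220, 220, 218, 221, 227, 225, 224, 219, 222, 121, 93, 93, 95, 95, 95, 94, 95]
216 [97, 94, 96, 96, 95, 94, 96, 103, 144, 198, 202, 196, 196, 197, 195, 196, 197, 199, 202, 197, 193, 194, 186, 111, 97, 94, 98, 95, 96, 95, 97]
219 [93, 92, 94, 95, 93, 95, 93, 95, 96, 94, 93, 95, 96, 95, 96, 95, 96, 98, 93, 95, 94, 96, 95, 93, 96, 95, 97, 96, 97, 94, 95]
```

View pics/p2.png

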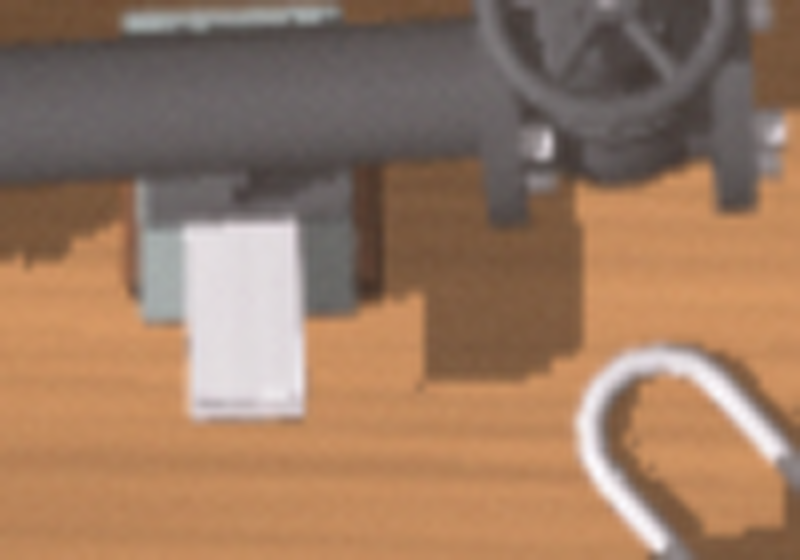

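Run:
```python
from h import *
P=[((541,73),3),((597,79),3),((519,248),23),((578,253),23)]
w=[ray("top",200+(x+.5)/4.1-.5,145+(y+.5)/4.1-.5,z)[:2] for (x,y),z in P];print(np.round(w,1))
a=(w[0]+w[1])/2;b=(w[2]+w[3])/2;d=a-b;print(np.linalg.norm(d),np.degrees(np.arctan2(d[1],d[0])), np.linalg.norm(w[0]-w[1]),np.linalg.norm(w[2]-w[3]),a,b)
f=env.grab_frame("top").min(axis=2).astype(int)
for v in (200,204,206,207,208): print(v,f[v,322:350].tolist())
```

```text
[[ 695.2 -210.7]
 [ 691.8 -251.6]
 [ 561.6 -193.8]
 [ 559.1 -235.7]]
134.15224631590212 -7.008934328734297 41.0286377729343 42.02242396116211 [ 693.48354944 -231.13539103] [ 560.33380461 -214.76558216]
200 [99, 98, 96, 99, 110, 168, 209, 199, 189, 180, 166, 156, 149, 142, 145, 145, 146, 148, 148, 127, 75, 63, 66, 66, 63, 64, 67, 73]
204 [96, 96, 97, 98, 118, 193, 194, 189, 179, 173, 167, 158, 148, 139, 128, 117, 108, 101, 98, 74, 65, 63, 67, 67, 63, 69, 77, 94]
206 [100, 101, 102, 101, 101, 101, 101, 104, 102, 104, 102, 104, 113, 116, 117, 109, 102, 94, 88, 76, 82, 98, 97, 98, 95, 97, 99, 99]
207 [100, 102, 100, 101, 99, 100, 101, 101, 102, 101, 99, 100, 102, 105, 104, 95, 100, 96, 100, 99, 100, 101, 101, 101, 102, 104, 101, 102]
208 [99, 97, 97, 97, 96, 94, 93, 96, 98, 97, 96, 97, 95, 99, 96, 100, 98, 98, 99, 97, 99, 98, 98, 98, 99, 101, 100, 100]
```

```bash
python3 drive.py '[{"dy":40, "ax":-0.3, "az":1.6}, {"dy":48, "ax":-0.3, "az":1.6}, {"dy":48, "ax":-0.3, "az":1.7}, {"dy":48, "ax":-0.3, "az":1.7}, {"dy":48, "ax":-0.3, "az":1.7}, {"dy":48, "ax":-0.3, "az":1.6}, {"dy":40}, {}]' 62; python3 -c "
from h import *
delta([580,-217.2,20],[180,-10,-7])"
```

```text
time_s: 19.8
ee_pos: [400.4, -222.0, 96.6]
ee_rot: [179.7, -10.0, -7.2]
force: [-0.9, -0.6, -0.3]
gripper_width: 61.8
gripper_force: 0.0
shift [161.5 -27.9 106.2] rot [ 0.36 -0.02 -0.2 ] force [-0.9 -0.6 -0.3]
```

```bash
python3 drive.py '[{"dx":40, "dy":-7, "dz":15}, {"dx":40, "dy":-7, "dz":15}, {"dx":40, "dy":-7, "dz":15}, {"dx":40, "dy":-7, "dz":15}, {"dz":25, "ax":0.3, "az":-0.2}, {"dz":20}, {}, {}]'; python3 -c "
from h import *
delta([580,-217.2,-31],[180,-10,-7])"
```

```text
time_s: 20.6
ee_pos: [577.9, -210.0, 20.9]
ee_rot: [-180.0, -9.9, -6.6]
force: [-0.5, 0.3, 0.0]
gripper_width: 62.0
gripper_force: 0.0
shift [-6.1  7.  51.6] rot [-0.11  0.09  0.39] force [-0.5  0.3  0. ]
```

```bash
python3 drive.py '[{"dx":-1, "dy":7, "dz":5, "az":0.4}, {"dx":-2, "dz":20}, {"dx":-2, "dz":16}, {}, {}]'; python3 -c "
from h import *
delta([580,-217.2,-31],[180,-10,-7])"
```

```text
time_s: 21.1
ee_pos: [580.0, -218.5, -18.7]
ee_rot: [-179.9, -10.1, -7.1]
force: [0.4, 0.4, 0.9]
gripper_width: 62.6
gripper_force: 0.0
shift [-2.3 -1.3 12.1] rot [-0.04 -0.09 -0.07] force [0.4 0.4 0.9]
```

```bash
python3 drive.py '[{"dx":-1, "dy":-1, "dz":6}, {"dx":-1, "dz":5}, {}]'|grep -E 'pos|force:'; python3 drive.py '[{}, {}, {}, {}, {}]' 30 55
```

```text
ee_pos: [579.3, -216.8, -31.2]
force: [-0.3, 0.2, -0.1]
gripper_force: 0.0
time_s: 21.9
ee_pos: [579.9, -217.0, -30.6]
ee_rot: [-179.9, -10.0, -7.0]
force: [0.6, 0.1, 0.9]
gripper_width: 39.7
gripper_force: 55.0
```

```bash
python3 drive.py '[{"dx":2, "dz":-15}, {"dx":8, "dz":-44}, {"dx":8, "dz":-44}, {"dx":-44, "dz":-8}, {"dx":-44, "dz":-8}, {"dx":-44, "dz":-8}, {"dx":-10, "dz":-2}, {}]'; python3 drive.py '[{"dy":-40}, {"dy":-48, "ax":0.2, "az":-1.4}, {"dy":-48, "ax":0.3, "az":-1.7}, {"dy":-48, "ax":0.3, "az":-1.7}, {"dy":-48, "ax":0.3, "az":-1.7}, {"dy":-48, "ax":0.3, "az":-1.7}, {"dy":-30, "ax":0.3, "az":-1.6}, {}]';python3 -c "
from h import *
delta([448,105,62],[180,-10,3])"
```

```text
time_s: 22.7
ee_pos: [433.3, -198.4, 73.8]
ee_rot: [-179.9, -9.8, -7.1]
force: [1.1, -0.1, -5.3]
gripper_width: 39.8
gripper_force: 55.0
time_s: 23.5
ee_pos: [458.0, 113.9, 75.0]
ee_rot: [-179.9, -10.1, 3.2]
force: [0.0, -0.8, -4.2]
gripper_width: 39.5
gripper_force: 55.0
shift [-12.6   8.3  10.9] rot [-0.18 -0.1   0.21] force [ 0.  -0.8 -4.2]
```

```bash
python3 drive.py '[{"dx":-6, "dy":4, "dz":3, "az":0.1}, {"dx":-6, "dy":4.3, "dz":4}, {}, {}]'
python3 - <<'E'
from h import *
F=env.grab_frame("top");f=F.min(axis=2).astype(float)
cv2.imwrite("pics/p3.png",cv2.resize(F[165:265,180:290],(660,600),interpolation=cv2.INTER_CUBIC))
E
```

```text
time_s: 23.9
ee_pos: [446.1, 99.6, 65.7]
ee_rot: [-179.9, -10.0, 2.7]
force: [0.3, -0.1, -4.9]
gripper_width: 39.6
gripper_force: 55.0
```

View pics/p3.png

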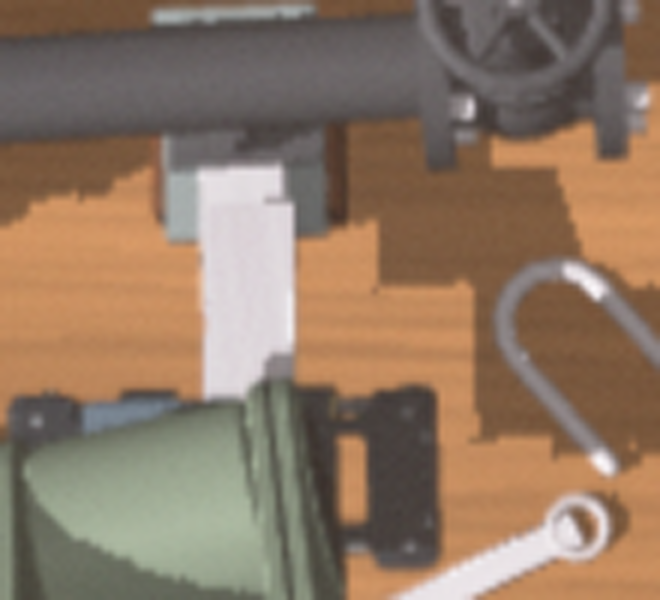

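Run:
```python
from h import *
f=env.grab_frame("top").min(axis=2).astype(int)
for v in range(193,219,3): print(v,f[v,211:233].tolist())
for z,u,v in((79,227.3,196),(99,229.0-.1,203),(99,229,212),(99,220,198.5)): print(z,u,v,ray("top",u,v,z).round(1))
s=env.state();print(s['ee_pos'],s['ee_rot'])
```

```text
193 [134, 145, 189, 193, 193, 192, 196, 214, 213, 212, 212, 216, 218, 214, 214, 206, 136, 104, 103, 100, 104, 102]
196 [169, 175, 204, 221, 223, 222, 223, 221, 219, 218, 221, 221, 219, 208, 216, 208, 146, 109, 101, 103, 104, 105]
199 [167, 175, 205, 215, 212, 214, 214, 210, 207, 208, 209, 208, 210, 210, 210, 209, 208, 197, 121, 103, 104, 101]
202 [167, 175, 205, 215, 210, 212, 213, 210, 206, 211, 209, 211, 213, 215, 217, 215, 215, 212, 124, 102, 99, 104]
205 [108, 121, 180, 213, 212, 210, 215, 215, 211, 211, 212, 211, 213, 212, 217, 217, 218, 223, 124, 97, 99, 99]
208 [99, 104, 145, 210, 212, 214, 213, 212, 212, 209, 211, 213, 212, 214, 216, 218, 214, 200, 118, 98, 98, 96]
211 [102, 111, 161, 213, 212, 211, 211, 215, 214, 211, 212, 215, 213, 214, 216, 219, 215, 196, 114, 99, 96, 98]
214 [96, 107, 156, 209, 215, 214, 215, 216, 214, 211, 213, 212, 213, 214, 214, 218, 218, 196, 110, 92, 92, 96]
217 [94, 98, 131, 212, 216, 215, 213, 215, 215, 213, 211, 214, 218, 213, 213, 215, 218, 194, 102, 93, 95, 97]
79 227.3 196 [570.7  90.2  79. ]
99 228.9 203 [547.3  83.1  99. ]
99 229 212 [522.1  81.9  99. ]
99 220 198.5 [559.3 108.3  99. ]
[446.8008749  100.12544978  66.18801888] [-179.92407336  -10.07279747    2.72074463]
```

```bash
python3 drive.py '[{"dx":0.5, "dy":-3, "az":-0.3}, {"dx":0.4, "dy":-3}, {"dx":-1, "dz":7}, {"dx":-1, "dz":7}, {}, {}]'; python3 drive.py '[{"dx":-0.3, "dz":1.5}, {}]'|grep -E 'pos|force:'
```

```text
time_s: 24.6
ee_pos: [447.0, 106.7, 51.5]
ee_rot: [180.0, -10.0, 3.1]
force: [-0.4, 0.0, -4.8]
gripper_width: 40.1
gripper_force: 55.0
ee_pos: [447.3, 106.8, 50.4]
force: [-0.5, 0.1, -4.1]
gripper_force: 55.0
```

```bash
python3 drive.py '[{"dx":-0.2, "dz":1.2}, {}]'|grep -E 'pos|force:'; python3 drive.py '[{"dx":-0.2, "dz":1.2}, {}]'|grep -E 'pos|force:'
python3 - <<'E'
from h import *
f=env.grab_frame("top").min(axis=2).astype(int)
for v in range(193,219,3): print(v,f[v,211:233].tolist())
E
```

```text
ee_pos: [447.2, 106.8, 49.2]
force: [-0.7, -0.1, -5.0]
gripper_force: 55.0
ee_pos: [447.5, 106.8, 48.1]
force: [0.3, -0.7, -4.5]
gripper_force: 55.0
193 [134, 146, 189, 193, 194, 194, 198, 214, 214, 213, 214, 216, 218, 214, 216, 207, 134, 105, 103, 104, 103, 104]
196 [167, 174, 206, 222, 224, 224, 223, 222, 221, 218, 219, 222, 221, 221, 220, 211, 147, 106, 103, 102, 105, 105]
199 [170, 184, 214, 218, 211, 184, 186, 213, 213, 190, 194, 218, 219, 213, 190, 172, 133, 107, 104, 103, 104, 102]
202 [176, 196, 210, 215, 214, 210, 211, 211, 211, 210, 217, 213, 219, 215, 213, 190, 131, 104, 104, 101, 101, 101]
205 [126, 190, 208, 213, 215, 212, 211, 213, 213, 210, 212, 215, 216, 217, 220, 226, 144, 104, 99, 100, 98, 97]
208 [121, 187, 209, 214, 218, 214, 210, 213, 212, 214, 213, 214, 217, 220, 221, 231, 166, 105, 100, 100, 98, 96]
211 [123, 189, 214, 212, 215, 216, 213, 213, 215, 215, 213, 214, 218, 219, 216, 204, 161, 105, 98, 97, 97, 98]
214 [118, 190, 216, 215, 216, 218, 214, 213, 213, 215, 214, 213, 216, 219, 218, 197, 143, 100, 93, 95, 94, 92]
217 [119, 188, 213, 216, 214, 216, 217, 213, 213, 215, 216, 215, 216, 219, 220, 211, 116, 94, 98, 95, 93, 95]
```

```bash
python3 drive.py '[{"dy":1.5}, {"dx":-0.2, "dz":1.2}, {}]'|grep -E 'pos|force:'; python3 drive.py '[{"dx":-0.2, "dz":1.2}, {}]'|grep -E 'pos|force:'
```

```text
ee_pos: [447.7, 105.3, 47.2]
force: [-2.0, -1.8, 1.4]
gripper_force: 55.0
ee_pos: [447.9, 105.4, 46.2]
force: [-3.0, -0.9, 4.3]
gripper_force: 55.0
```

```bash
python3 drive.py '[{"dx":0.2, "dz":-1.6}, {"dx":9.85, "dz":1.7}, {"dx":9.85, "dz":1.7}, {"dx":9.85, "dz":1.7}, {"dx":9.85, "dz":1.7}, {}, {}]'|grep -E 'pos|rot|force:'; python3 drive.py '[{"dx":4.9, "dz":0.9}, {}]'|grep -E 'pos|rot|force:'
```

```text
ee_pos: [489.1, 107.7, 47.5]
ee_rot: [-180.0, -10.2, 3.1]
force: [2.9, -0.3, -0.0]
gripper_force: 55.0
ee_pos: [492.1, 107.7, 47.5]
ee_rot: [-180.0, -10.0, 3.1]
force: [-2.0, -1.2, 3.8]
gripper_force: 55.0
```

```bash
python3 drive.py '[{"dx":3}, {}]'|grep -E 'pos|force:'; python3 drive.py '[{"dx":3, "dz":0.4}, {}]'|grep -E 'pos|force:';  python3 drive.py '[{"dx":3, "dz":0.5}, {}]'|grep -E 'pos|rot|force:'
```

```text
ee_pos: [494.9, 107.8, 47.7]
force: [-1.5, 0.0, 2.0]
gripper_force: 55.0
ee_pos: [498.5, 108.1, 47.7]
force: [-0.1, -0.0, 0.5]
gripper_force: 55.0
ee_pos: [501.8, 108.2, 47.8]
ee_rot: [-180.0, -10.0, 3.1]
force: [-1.2, 0.3, -1.8]
gripper_force: 55.0
```

```bash
python3 drive.py '[{"dx":2, "dz":0.3}, {}]'|grep -E 'pos|force:'; python3 drive.py '[{"dx":2, "dz":0.3}, {}]'|grep -E 'pos|force:'
```

```text
ee_pos: [503.6, 108.3, 47.8]
force: [-0.2, 0.3, -2.0]
gripper_force: 55.0
ee_pos: [505.6, 108.4, 47.9]
force: [0.6, -0.1, -3.6]
gripper_force: 55.0
```

```bash
python3 drive.py '[{"dx":2, "dz":0.6}, {}]'|grep -E 'pos|force:'; python3 drive.py '[{"dx":2, "dz":0.6}, {}]'|grep -E 'pos|force:'
```

```text
ee_pos: [507.6, 108.6, 47.8]
force: [-0.9, -0.2, -3.7]
gripper_force: 55.0
ee_pos: [508.7, 108.6, 47.7]
force: [-4.8, -0.2, 2.2]
gripper_force: 55.0
```

```bash
python3 drive.py '[{"dx":2, "dz":0.4}, {}]'|grep -E 'pos|force:'; python3 drive.py '[{"dx":1.5, "dz":0.3}, {}]'|grep -E 'pos|force:'
```

```text
ee_pos: [509.8, 108.6, 47.7]
force: [-6.9, -1.2, 6.0]
gripper_force: 55.0
ee_pos: [510.4, 108.6, 47.7]
force: [-10.7, -0.7, 8.5]
gripper_force: 55.0
```

```bash
python3 drive.py '[{"dx":0.1, "dz":-0.7}, {}]'|grep -E 'pos|force:'; python3 drive.py '[{"dx":1.2}, {}]'|grep -E 'pos|force:'
```

```text
ee_pos: [510.5, 108.6, 47.7]
force: [-7.7, -0.4, 2.2]
gripper_force: 55.0
ee_pos: [511.0, 108.5, 47.7]
force: [-9.4, -1.1, 2.1]
gripper_force: 55.0
```

```bash
python3 drive.py '[{"dx":1.5}, {}]'|grep -E 'pos|force:'; python3 drive.py '[{"dx":1.5}, {}, {}]'|grep -E 'pos|rot|force:|width'
python3 - <<'E'
from h import *
F=env.grab_frame("top");G=env.grab_frame("side")
k=np.hstack([cv2.resize(F[165:265,180:280],(400,400),interpolation=cv2.INTER_CUBIC),cv2.resize(G[160:260,190:290],(400,400),interpolation=cv2.INTER_CUBIC)])
cv2.imwrite("pics/p4.png",k)
f=F.min(axis=2).astype(int)
for v in range(193,208,3): print(v,f[v,207:233].tolist())
E
```

```text
ee_pos: [511.8, 108.5, 47.7]
force: [-10.8, -0.8, 3.7]
gripper_force: 55.0
ee_pos: [512.5, 108.5, 47.7]
ee_rot: [180.0, -9.5, 3.1]
force: [-11.3, -1.3, 3.3]
gripper_width: 39.5
gripper_force: 55.0
193 [123, 137, 136, 133, 136, 155, 184, 184, 184, 187, 209, 211, 207, 209, 212, 210, 211, 212, 216, 202, 118, 105, 100, 104, 105, 103]
196 [127, 168, 167, 169, 175, 199, 218, 220, 216, 217, 218, 217, 217, 213, 213, 200, 200, 200, 198, 185, 114, 105, 101, 105, 104, 106]
199 [123, 166, 168, 169, 175, 199, 217, 217, 215, 209, 202, 202, 161, 111, 96, 68, 90, 106, 107, 70, 72, 97, 103, 103, 103, 103]
202 [96, 120, 113, 107, 103, 106, 105, 103, 106, 105, 99, 82, 109, 120, 119, 87, 92, 121, 123, 82, 72, 66, 80, 99, 102, 100]
205 [116, 117, 119, 120, 120, 124, 123, 124, 127, 128, 124, 91, 99, 121, 124, 104, 82, 120, 119, 91, 73, 62, 47, 54, 58, 60]
```

View pics/p4.png

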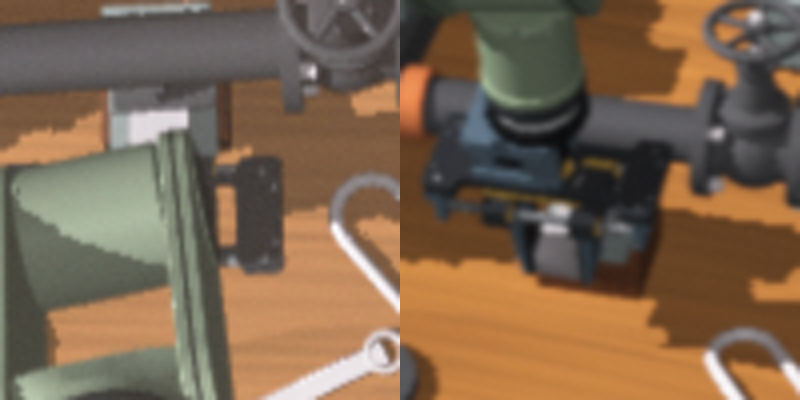

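```bash
python3 drive.py '[{"dx":1.5}, {"dx":1}, {}, {}]'; python3 drive.py '[{}, {}, {}, {}, {}]'
```

```text
time_s: 29.85
ee_pos: [513.6, 108.4, 47.7]
ee_rot: [179.9, -9.4, 3.1]
force: [-12.9, -0.4, 4.7]
gripper_width: 39.7
gripper_force: 55.0
time_s: 30.35
ee_pos: [513.6, 108.4, 47.7]
ee_rot: [179.9, -9.4, 3.1]
force: [-14.3, 0.4, 4.6]
gripper_width: 39.4
gripper_force: 55.0
```

```bash
python3 -c "
from workcell import env
print(env.job_done())"
```

```text
the job is handed in; nothing more can be done
None
```

I handed the job in at about 30 s: one packer added squarely on the first against the seat's back edge, the wedge pushed tight at about 14 N and still gripped, the pipe raised by an estimated 1 mm, and the two spare packers and other bench items not touched.

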